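Jog a jar carriage to the reader with a spring-centred lever, then snap the clip shut

ROBOT

A 7-joint arm with a two-finger parallel gripper is mounted at the origin on a cart in front of the work surface, level with it; the furniture and walls round the work are solid. World frame = base frame: x ahead of the robot, y to its left, z up, the work surface at z = 0. Lengths are in m, angles in rad, forces in N, time in s.
With the tool pointing down it reaches from about 0.4 to 0.85 m from the base axis. Payload 4.5 kg.
Tool frame: the origin (TCP) lies at the very end of the fingers, on their centre line; the grasp point (between the pads) lies 19 mm behind it (r.pinch_z is the distance from the TCP to the grasp point, in m); z points along the fingers, y is the line along which they close (so a half turn about z gives the same grasp; the last joint's range is limited). The gripper opens to 88 mm and grips with 3 to 60 N. Pads are 18 mm wide; open, the fingers measure 123 mm over their backs; the gripper's body (75 mm by 187 mm) begins 45 mm behind the grasp point.
Start: joints at [-1.226, 0.689, -0.195, 1.565, 0.157, 0.902, -0.215], TCP at [0.191, 0.595, 0.239] pointing down, gripper open.
Joint ranges: [-3.01, 3.01], [-0.46, 2.08], [-1.47, 1.51], [0.13, 2.56], [-1, 4.14], [0.04, 2.09], [-2.66, 2.66]. Speed limits (rad/s): [2.57, 2.57, 3.14, 3.14, 3.14, 3.14, 3.14].

INTERFACE

Orientations are given as a unit quaternion [x, y, z, w].
In Python, from plant import r, cams gives the robot as it stands.
- The arm moves only by the shell command python3 -m pendant 'ROWS' [FORCE]. ROWS is JSON, a list of rows, each a list of 3 entries, a list of its own where there are three numbers: the closure, from -1 (fully open) to 1 (shut), then the shift along the tool's x, y, z in mm, then the turn, a rotation vector about the tool's x, y, z in degrees. A call has 1 to 8 rows; each row shifts and turns the commanded pose from where the row before left it, along the tool's axes as they then stand; what a row does not reach is not made up. A row lasts 1/8 s, in which the tool goes at most 62.5 mm and 10.7 degrees, less where a joint would pass 70% of its speed; a pose out of reach is approached as far as the arm can. A call with a gripper value outside its range is refused whole. The fingers move at their own pace and stop on an object; FORCE is the grip in N (left out, the last holds). Time passes only in rows, so rows that do not move let the fingers close. It gives the time, the measured TCP pose, the force, the opening and the grip force at its end, in the units of the state.
- r.get_state(): the state, without advancing time (a new reading comes with each control period).
- cams.snapshot(name): name is "side" or "top" or "wrist"; returns a dict with "img" (480x640x3 uint8, red, green, blue), "camera_matrix" (3x3 intrinsics, pixels), "camera_from_world" (4x4, takes a point from world to camera coordinates); the wrist camera has in their place "tool_from_camera" (4x4, takes a point from camera to tool coordinates, whose origin is the TCP and whose axes are the flange's). Camera axes: x right, y up, looking along -z (the intrinsics and any distortion apply to the point x, -y, -z); pixel columns grow to the right and rows downward; lengths in m; the calibration is good to about 2 mm. A picture is of the moment at which its call begins: read the wrist's pose just before it. There is no depth.
- r.finish_job(): hands the job in; it is judged then, once.
The state is a dict: "clock": time; "q": joint angles; "qd": joint speeds; "joint_torque": joint torques, N m; "tool_pos": TCP position; "eef_rot": TCP orientation; "contact_force": force on the tool from outside, world axes, zero at the start; "moment": the same for the moment, N m; "opening": opening from 0.0 (shut) to 1.0 (fully open); "finger_force": force on a finger pad.
Only numpy, scipy, OpenCV 4.12 (cv2) and the standard library are available. Lean on these libraries where they do the work, as an engineer would, in place of code of your own. Each camera call takes 0.05 s, during which the arm holds its last target. There are 200 camera calls.

TASK

Push the red-knobbed valve lever all the way over toward the side where the blue reader stands and hold it there while the carriage travels, then let the lever spring back upright so that the jar stops squarely in front of the reader's lens (its yellow stripe in line with the reader's). Then press the orange clip down until it snaps shut. Do not touch the carriage or its jar, do not force the clip, and leave the things lying around where they are.

Things in the scene. Friction and masses are not known exactly. Their poses are not given: they have to be found in the camera images.
- stage: transfer stage fixed to the table: aluminium base plate 210 (x) x 330 (y) x 12 mm. Origin at the centre of its underside; x points away from the robot, y to the left along the rails, z up (turned by its yaw). In this frame: rails and carriage run along y at x = +30 mm; lever pivot at (-50, +70, 50) mm; clip hinge pin along y at (-5, -110, 42) mm; the stations stand at x = +83 mm on the plate
- lever_pivot (a point): pivot of the valve lever, on the fixed grey valve block (50 x 64 mm, top at 50 mm above the table). The lever swings about the stage's x axis, so its knob moves along the stage's y
- knob (a point): centre of the red ball knob (26 mm diameter) on top of the valve lever, a 9 mm steel rod; 90 mm from the pivot, so 140 mm above the table when upright. A rubber boot covers the lowest 19 mm of the rod
- handle (a joint): lever angle in rad: 0 upright, positive leans toward the stage's +y (left), stops at -0.5 and +0.5. Spring-centred: about 7 to 9 N sideways near the knob holds it at the stop; let go, it returns at once to within 0.04 of upright
- carriage (a joint): position of the carriage along the rails in m, 0 at the middle (start), positive toward the stage's +y, end stops at -0.105 and +0.105. Driven only by the lever, toward the side it leans to: 12 to 18 mm/s near the lever's stop, slower with less lean, little or none below 0.2 rad; with the lever free it stays put within 1 mm
- carriage_mark (a point): centre of the top face of the dark carriage (50 x 56 mm, yellow stripe in its middle), 39 mm above the table
- carried_jar_center (a point): centre, half-way up, of the white-capped sample jar (40 mm diameter, 52 mm high, 0.05 to 0.12 kg) that stands loose on the middle of the carriage and rides along with it; its cap reaches 91 mm above the table
- reader_mark (a point): centre of the top face of the blue reader, a fixed box 34 (x) x 46 (y) x 85 mm standing behind the rails with a round black lens toward the robot and a yellow stripe on top and front; 97 mm above the table, axes parallel to the stage's. It may stand in the left or the right half of the stage, 50 to 85 mm from the middle; a grey box of equal size with a white tile stands in the other half
- clip_pad (a point): centre of the top face of the orange press pad, 30 (x) x 34 (y) mm, near the free end of the rail clip. The clip's steel arm runs from its hinge toward the robot; the pad lies 65 mm from the hinge pin in the stage's -x. The pad top is about 56 mm above the table when shut and about 83 mm when open
- clip_arm (a joint): clip angle in rad: 0 snapped shut (stop), about 0.46 open. A light spring (about 1 to 1.5 N at the pad) lifts it open unless snapped. From about 9 mm above shut a catch resists with a peak of roughly 5 to 12 N at the pad, about 4 mm above shut it gives way and the catch keeps the clip shut; below 0.03 it is snapped
- jar_center (a point): bystander: loose tall sample jar with brown contents and white cap, 46 mm diameter, 77 mm high; point at its centre, half-way up
- dropper_center (a point): bystander: loose amber dropper bottle, 34 mm diameter, 102 mm high; point at its centre, half-way up
- meter_center (a point): bystander: loose black and yellow multimeter 140 x 70 x 43 mm lying flat; point at its centre, half-way up

How it is judged:
By the outcome, as a careful person would: the job done as asked, in the order asked, and still so for the second after the job is handed in, with the robot touching nothing.
It also fails if it takes over 51 s, if anything falls off the work surface, if the arm or the gripper's body presses on something with over 40 N, if the wrist force passes 120 N, or if a joint passes its speed limit or range.

## Working session

There is one attempt and no reset: what is moved stays moved. The work goes in short steps, Python scripts to look and compute and a shell command to move; the robot and the scene stay as the last step left them, time stands still between calls to the robot, and variables do not carry over. Pictures are saved under pics/ and viewed, at most 13 in all, crops included, and the job is handed in when it is done.

```bash
mkdir -p pics; python3 - <<'E'
from plant import r,cams
import cv2,numpy as np
np.set_printoptions(precision=4,suppress=True)
s=r.get_state();print(s)
for n in("top","side"):
    d=cams.snapshot(n);cv2.imwrite(f"pics/{n}1.png",d["img"][:,:,::-1]);print(n,d["camera_matrix"],d["camera_from_world"],[k for k in d])
E
```

```text
{'clock': 0.0, 'q': array([-1.2262,  0.69  , -0.1945,  1.5664,  0.1573,  0.9025, -0.2151]), 'qd': array([ 0.0013,  0.002 ,  0.0006,  0.0007,  0.0001, -0.0009, -0.0008]), 'joint_torque': array([ -0.0008, -52.7567,  -1.2669, -15.3437,  -0.0526,   0.0064,
         0.0002]), 'tool_pos': array([0.191 , 0.5944, 0.2379]), 'eef_rot': array([ 0.1547,  0.988 , -0.0009, -0.0001]), 'contact_force': array([ 0.165 , -0.824 ,  0.2007]), 'moment': array([0.0316, 0.0092, 0.0003]), 'finger_force': 0.0, 'opening': 0.9989340151374021}
top [[582.7356   0.     320.8088]
 [  0.     582.7356 234.5702]
 [  0.       0.       1.    ]] [[-0.0134 -0.9999  0.0052  0.0452]
 [ 0.9775 -0.012   0.2105 -0.5075]
 [-0.2104  0.0079  0.9776 -1.3165]
 [ 0.      0.      0.      1.    ]] ['img', 'camera_matrix', 'camera_from_world']
side [[613.5062   0.     323.5632]
 [  0.     613.5062 228.4624]
 [  0.       0.       1.    ]] [[ 0.9833 -0.1817 -0.0094 -0.5042]
 [ 0.0757  0.3619  0.9291 -0.1538]
 [-0.1654 -0.9143  0.3697 -1.4314]
 [ 0.      0.      0.      1.    ]] ['img', 'camera_matrix', 'camera_from_world']
```

View pics/top1.png

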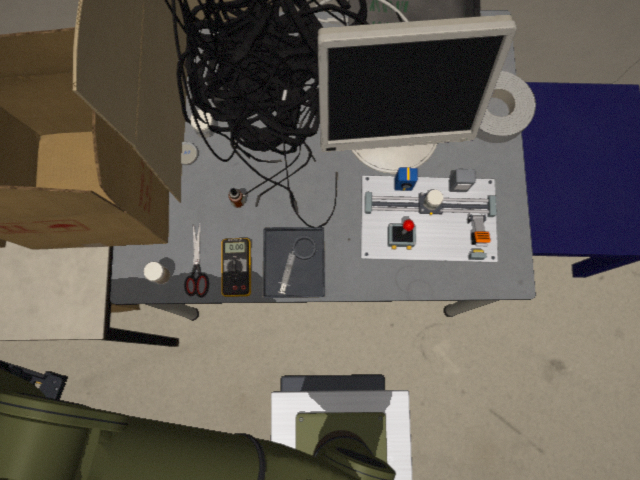

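View pics/side1.png

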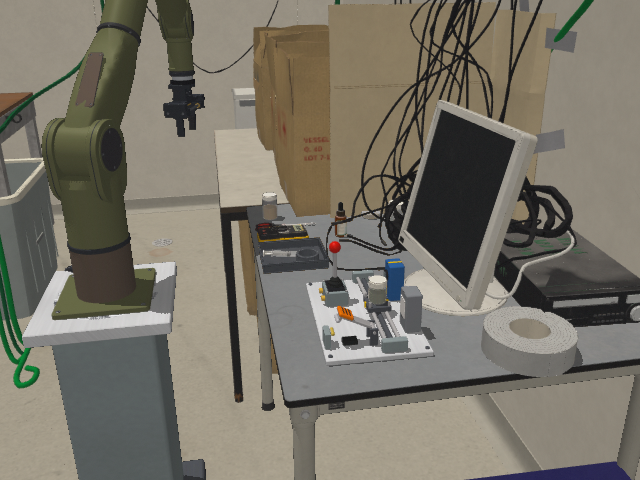

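The top view shows the reader (blue, ~406,178) on the stage's left (+y) half, the red knob at ~(408,226), the orange pad at ~(481,238) and the carriage jar at ~(434,198). The side view shows the knob at (335,247) and the pad at ~(346,315).

```bash
cat > h.py <<'E'
import cv2,numpy as np
from plant import r,cams
np.set_printoptions(precision=4,suppress=True)
def ray(d,uv):
    K,T=d["camera_matrix"],d["camera_from_world"];p=np.linalg.solve(K,[uv[0],uv[1],1.])
    R=T[:3,:3];return -R.T@T[:3,3],R.T@np.array([p[0],-p[1],-p[2]])
def plane(d,uv,z):
    o,v=ray(d,uv);return o+v*(z-o[2])/v[2]
def proj(d,P):
    q=d["camera_from_world"][:3,:3]@P+d["camera_from_world"][:3,3];p=d["camera_matrix"]@[q[0],-q[1],-q[2]];return p[:2]/p[2]
def tri(a,b):
    A=[];B=[]
    M=np.zeros((3,3));m=np.zeros(3)
    for o,v in(a,b):
        v=v/np.linalg.norm(v);P=np.eye(3)-np.outer(v,v);M+=P;m+=P@o
    return np.linalg.solve(M,m)
def blob(img,lo,hi,box):
    h=cv2.cvtColor(img,cv2.COLOR_RGB2HSV);m=cv2.inRange(h,np.array(lo),np.array(hi))
    k=np.zeros_like(m);x0,y0,x1,y1=box;k[y0:y1,x0:x1]=m[y0:y1,x0:x1]
    n,l,s,c=cv2.connectedComponentsWithStats(k);i=1+np.argmax(s[1:,4]);return c[i],s[i],l==i
E
python3 - <<'E'
from h import *
t=cams.snapshot("top");s=cams.snapshot("side")
R=([0,180,90],[8,255,255]);O=([9,180,120],[16,255,255]);B=([100,150,60],[125,255,255]);Y=([20,120,120],[32,255,255])
bt=(360,160,500,265);bs=(300,230,440,365)
for n,c in(("red",R),("or",O),("blue",B)):
    a=blob(t["img"],*c,bt);b=blob(s["img"],*c,bs);print(n,a[:2],b[:2],tri(ray(t,a[0]),ray(s,b[0])))
h=cv2.cvtColor(t["img"],cv2.COLOR_RGB2HSV);m=cv2.inRange(h,np.array(Y[0]),np.array(Y[1]))
n,l,st,c=cv2.connectedComponentsWithStats(m[160:265,360:500])
for i in range(1,n):
    if st[i,4]>3:print("yel",c[i]+[360,160],st[i])
w=cv2.inRange(h,np.array([0,0,185]),np.array([180,40,255]));w[:170]=0;w[270:]=0;w[:,:350]=0;w[:,505:]=0
cs=max(cv2.findContours(cv2.morphologyEx(w,cv2.MORPH_CLOSE,np.ones((9,9))),0,2)[0],key=cv2.contourArea)
rect=cv2.boxPoints(cv2.minAreaRect(cs));print(rect)
P=np.array([plane(t,p,.012) for p in rect]);print(P,P.mean(0),np.linalg.norm(np.diff(P,axis=0),axis=1))
cv2.imwrite("pics/c1.png",np.hstack([cv2.resize(t["img"][160:270,350:510],None,fx=3,fy=3,interpolation=2),cv2.resize(s["img"][230:365,295:440],(400,330)) [:, :310]])[:,:,::-1])
E
```

```text
red (array([407.9888, 224.9438]), array([403, 220,  11,  11,  89], dtype=int32)) (array([334.3776, 246.6939]), array([329, 241,  11,  12,  98], dtype=int32)) [ 0.509  -0.1534  0.1413]
or (array([481.9593, 236.9268]), array([475, 232,  15,  11, 123], dtype=int32)) (array([344.5   , 312.8689]), array([337, 306,  17,  14, 122], dtype=int32)) [ 0.4926 -0.3327  0.0803]
blue (array([405.2191, 177.8057]), array([395, 168,  22,  22, 283], dtype=int32)) (array([394.513 , 278.7116]), array([385, 259,  19,  42, 579], dtype=int32)) [ 0.6437 -0.1655  0.0573]
yel [407.5417 173.    ] [47  7  2 13 24]
yel [430.7143 213.    ] [70 52  3  3  7]
yel [393.7143 246.5   ] [32 85  4  4 14]
yel [408.6923 246.9231] [47 86  5  3 13]
yel [477.4091 250.3636] [113  89  10   3  22]
[[360.8316 257.6769]
 [363.1796 169.2349]
 [498.341  172.8232]
 [495.993  261.2653]]
[[ 0.459  -0.0571  0.012 ]
 [ 0.6819 -0.0692  0.012 ]
 [ 0.6686 -0.405   0.012 ]
 [ 0.4462 -0.3821  0.012 ]] [ 0.5639 -0.2284  0.012 ] [0.2232 0.3361 0.2236]
```

View pics/c1.png

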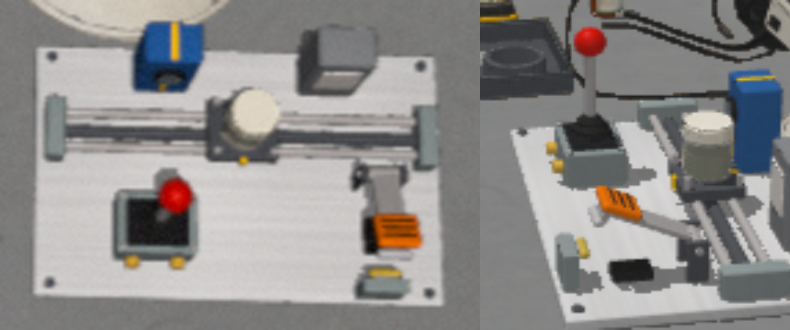

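The crop shows clean plate corners at crop (37,47), (438,55), (442,303) and (34,295). The reader stripe is on its top, and the pad is open with a small post in front of it.

```bash
python3 - <<'E'
from h import *
t=cams.snapshot("top")
C=np.array([[37,47],[438,55],[442,303],[34,295]])/3+[350,160]-.3
P=np.array([plane(t,p,.012) for p in C])[:,:2]
S=np.array([[105,165],[105,-165],[-105,-165],[-105,165]])/1000
print(P,np.linalg.norm(P-np.roll(P,1,0),axis=1))
c=P.mean(0);z=((P-c)@[1,1j])*np.conj(S@[1,1j]);yaw=np.angle(z.sum());print("c",c,"yaw",np.degrees(yaw))
R=np.array([[np.cos(yaw),-np.sin(yaw)],[np.sin(yaw),np.cos(yaw)]])
st=lambda p:(R.T@(p[:2]-c))*1000
wd=lambda x,y:c+R@[x/1000,y/1000]
print("knob exp",wd(-50,70),"pad exp open",wd(-63,-110),"shut",wd(-70,-110))
for z in(.097,):print("reader stripe stage",st(plane(t,(407.5,171.5),z)))
print("carr stripe stage",st(plane(t,(430.7,213),.037)))
for y in(-160,):pass
print("meas knob",st(np.array([.509,-.1534])),"pad",st(np.array([.4926,-.3327])))
print(R)
# tool yaw error: tool y vs stage y
from scipy.spatial.transform import Rotation as Q
q=Q.from_quat(r.get_state()["eef_rot"]).as_matrix();a=q[:2,1];print("tool y in stage deg from stage y",np.degrees(np.arctan2(*( (R.T@a)[::-1])))-90)
print("knob delta in tool mm",q.T@(np.array([.508,-.153,.113])-r.get_state()["tool_pos"])*1000)
E
```

```text
[[ 0.666  -0.0659]
 [ 0.6552 -0.3974]
 [ 0.4475 -0.3847]
 [ 0.4581 -0.0576]] [0.208  0.3317 0.208  0.3273]
c [ 0.5567 -0.2264] yaw -2.1588521953234485
knob exp [ 0.5094 -0.1546] pad exp open [ 0.4896 -0.3339] shut [ 0.4826 -0.3337]
reader stripe stage [87.6321 64.6193]
carr stripe stage [4.7114 0.4062]
meas knob [-50.4208  71.1482] pad [ -60.0549 -108.6423]
[[ 0.9993  0.0377]
 [-0.0377  0.9993]]
tool y in stage deg from stage y -15.643835836112089
knob delta in tool mm [-530.3849 -614.9916  125.8693]
```

```bash
python3 -m pendant '[[-1,[0,0,0],[0,0,-7.8]],[-1,[0,0,0],[0,0,-7.8]],[-1,[-29,-54,0],[0,0,0]],[-1,[-29,-54,0],[0,0,0]],[-1,[-29,-54,0],[0,0,0]],[-1,[-29,-54,0],[0,0,0]],[-1,[-29,-54,0],[0,0,0]],[-1,[-29,-54,0],[0,0,0]]]'
cat > g.py <<'E'
from h import *
import sys
from scipy.spatial.transform import Rotation as Q
s=r.get_state();q=Q.from_quat(s["eef_rot"]).as_matrix()
tgt=np.array(eval(sys.argv[1]));print("delta tool mm",q.T@(tgt-s["tool_pos"])*1000,"yaw err",np.degrees(np.arctan2(q[1,1],q[0,1]))-90+2.16,"z axis",q[:,2],"t",s["clock"],"F",s["contact_force"])
E
python3 g.py '[.509,-.154,.22]'
```

```text
clock: 1.25
tool_pos: [0.3533, 0.2629, 0.2389]
eef_rot: [0.019, 1.0, 0.0, 0.0]
contact_force: [1.6, -0.3, 0.6]
opening: 0.996
finger_force: 0.0
delta tool mm [-171.4823 -410.6809   18.8251] yaw err -0.033329725392658105 z axis [ 0.0007  0.0004 -1.    ] t 1.25 F [ 1.6397 -0.3332  0.6342]
```

```bash
python3 -m pendant '[[-1,[-21,-51,0],[0,0,0]],[-1,[-21,-51,0],[0,0,0]],[-1,[-21,-51,0],[0,0,0]],[-1,[-21,-51,0],[0,0,0]],[-1,[-21,-51,0],[0,0,0]],[-1,[-21,-51,0],[0,0,0]],[-1,[-21,-51,0],[0,0,0]],[-1,[-21,-51,0],[0,0,0]]]'
python3 g.py '[.509,-.154,.113]'
python3 - <<'E'
from h import *
d=cams.snapshot("wrist");cv2.imwrite("pics/w1.png",d["img"][:,:,::-1]);print(d["camera_matrix"],d["tool_from_camera"])
s=cams.snapshot("side")
cv2.imwrite("pics/s2.png",cv2.resize(s["img"][130:370,260:580],None,fx=2,fy=2)[:,:,::-1])
E
```

```text
clock: 2.25
tool_pos: [0.5052, -0.1514, 0.2388]
eef_rot: [0.019, 1.0, 0.0, 0.0]
contact_force: [0.9, 0.9, 0.0]
opening: 1.0
finger_force: 0.0
delta tool mm [ -3.868   -2.5187 125.7918] yaw err -0.05559672445054886 z axis [ 0.0004  0.0002 -1.    ] t 2.25 F [0.8628 0.8896 0.0361]
[[344.3149   0.     319.6601]
 [  0.     344.3149 239.129 ]
 [  0.       0.       1.    ]] [[-0.      0.9501  0.3119  0.0816]
 [ 1.      0.      0.0001  0.0018]
 [ 0.0001  0.3119 -0.9501 -0.1467]
 [ 0.      0.      0.      1.    ]]
```

View pics/w1.png

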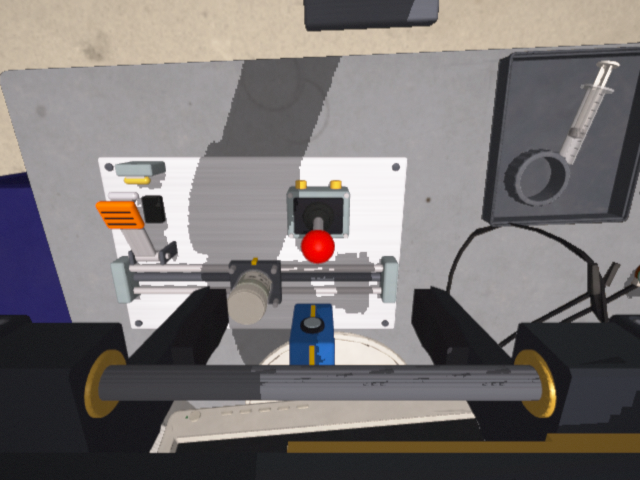

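View pics/s2.png

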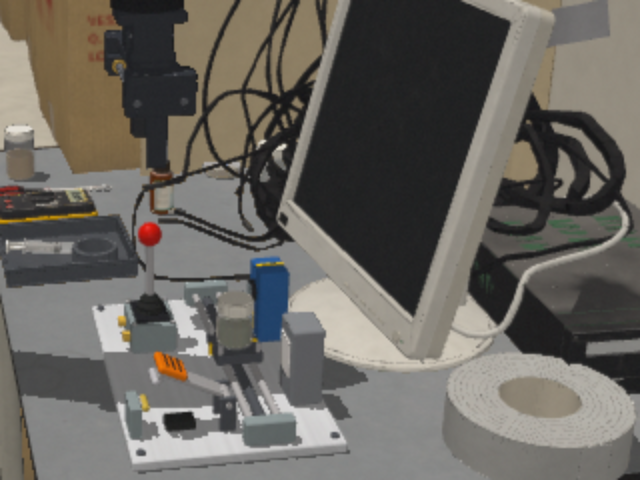

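The wrist view shows the reader stripe at columns ~312 (rows 305–360), the carriage stripe at (254,261), and the knob at (318,246) between the fingers. The side view shows the monitor clear of the gripper.

```bash
cat > c.py <<'E'
from h import *
from scipy.spatial.transform import Rotation as Q
def look():
    s=r.get_state();d=cams.snapshot("wrist");T=np.eye(4);T[:3,:3]=Q.from_quat(s["eef_rot"]).as_matrix();T[:3,3]=s["tool_pos"]
    d["camera_from_world"]=np.linalg.inv(T@d["tool_from_camera"]);return s,d
c0=np.array([.5567,-.2264]);w=np.radians(-2.16);R=np.array([[np.cos(w),-np.sin(w)],[np.sin(w),np.cos(w)]])
st=lambda p:(R.T@(p[:2]-c0))*1000
wd=lambda x,y,z:np.r_[c0+R@[x/1000,y/1000],z/1000]
def yel(d,lo=(20,110,90),hi=(32,255,255)):
    m=cv2.inRange(cv2.cvtColor(d["img"],cv2.COLOR_RGB2HSV),np.array(lo),np.array(hi))
    n,l,t,c=cv2.connectedComponentsWithStats(m);return [(c[i],t[i]) for i in range(1,n) if t[i,4]>5]
if __name__=="__main__":
    s,d=look();print("t",s["clock"],"tcp st",st(s["tool_pos"]),s["tool_pos"][2],"F",R.T@s["contact_force"][:2],s["contact_force"][2])
    for c,t in yel(d):
        for z in(.036,.097):
            p=st(plane(d,c,z))
            if z<.05 and -10<p[0]<20 and t[3]<30 or z>.09 and 60<p[0]<110 and abs(p[1])<100:print(c,t,"z",z,"st",p)
    a=blob(d["img"],[0,180,90],[8,255,255],(0,0,640,480));print("knob",a[0],st(plane(d,a[0],.14)))
E
python3 c.py; python3 - <<'E'
from c import *
s,d=look()
for p in((-50,70,140),(88,64.6,97),(2,0,39),(66,64.6,97)):print(p,proj(d,wd(*p)))
E
```

```text
t 2.35 tcp st [-53.5769  67.2581] 0.23827828939366613 F [-0.8911 -0.7072] -0.32860606521470564
[260.5641 261.0513] [258 258   6   7  39] z 0.036 st [4.1621 3.1315]
[319.0693 354.7921] [317 345   6  21 101] z 0.097 st [80.11   66.3483]
knob [325.6922 244.9559] [-49.989   73.1738]
(-50, 70, 140) [315.7415 246.4149]
(88, 64.6, 97) [312.3747 362.6149]
(2, 0, 39) [252.6171 261.1966]
(66, 64.6, 97) [312.0576 343.7591]
```

```bash
python3 -m pendant '[[-1,[-3,-2,42],[0,0,0]],[-1,[0,0,42],[0,0,0]],[-1,[0,0,41],[0,0,0]],[-1,[0,0,0],[0,0,0]]]'; python3 c.py
```

```text
clock: 2.95
tool_pos: [0.5054, -0.1492, 0.1119]
eef_rot: [0.018, 1.0, 0.001, -0.003]
contact_force: [0.1, 1.1, 0.4]
opening: 1.001
finger_force: 0.0
t 2.95 tcp st [-54.1261  75.2575] 0.11186428663547623 F [0.0342 1.0737] 0.4170739225658755
knob [310.0635 343.9914] [-52.2548  73.162 ]
```

```bash
python3 -m pendant '[[-1,[-3,22,0],[0,0,0]],[-1,[0,20,0],[0,0,0]],[-1,[0,20,0],[0,0,0]],[-1,[0,6,0],[0,0,0]]]'; python3 c.py;  python3 - <<'E'
from c import *
s,d=look();print(s["clock"],R.T@s["contact_force"][:2]);cv2.imwrite("pics/w2.png",d["img"][:,:,::-1])
for c,t in yel(d):print(c,t,st(plane(d,c,.039)))
E
```

```text
clock: 3.5
tool_pos: [0.5138, -0.0854, 0.1154]
eef_rot: [0.019, 1.0, -0.002, 0.001]
contact_force: [0.6, -9.7, -7.5]
opening: 1.0
finger_force: 4.7
t 3.5 tcp st [-48.2063 139.2676] 0.1153590177876626 F [ 0.9153 -9.6269] -7.4821157149813295
[136.9661 313.9492] [130 308  16  13 118] z 0.036 st [3.3041 4.4588]
knob [244.7679 323.423 ] [-53.8079 110.7637]
3.55 [ 1.3981 -7.7655]
[195.4429 204.1095] [187 198  18  14 210] [-80.8833  58.946 ]
[247.6318 204.2189] [240 198  17  14 201] [-80.805   93.4361]
[137.3333 314.0171] [131 308  15  13 117] [1.5349 6.708 ]
[ 93.2544 385.4386] [ 84 352  25  65 456] [ 66.0301 -39.2012]
[113.4483 357.7586] [109 352  10  12  58] [ 39.836  -18.1535]
[522.     354.2857] [521 353   3   3   7] [ 36.1252 295.569 ]
[544.2709 383.3327] [522 352  34  65 550] [ 63.2142 318.0569]
[121.     357.6667] [119 356   5   5   6] [ 39.7414 -12.3001]
[518.6316 360.8421] [516 358   7   6  19] [ 42.1037 294.0746]
[503.2691 444.9459] [ 316  434  324   18 1977] [127.0569 296.366 ]
[289.875 445.375] [289 443   3   6   8] [128.1084 115.4737]
[300.4824 446.4706] [292 443  20   9  85] [129.3039 124.4714]
[312.8947 446.5263] [310 443   7   8  19] [129.3325 135.0368]
[531.3333 442.8333] [530 442   4   3   6] [124.6416 319.6291]
```

View pics/w2.png

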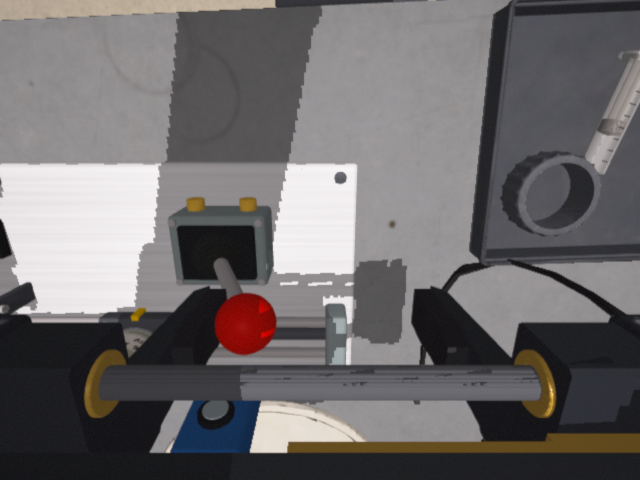

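The lever leans (knob at (245,323)) and the carriage stripe at (137,314) is visible; it will later be hidden by the finger, so I'll check the other cameras for tracking.

```bash
python3 -m pendant '[[-1,[0,2,0],[0,0,0]],[-1,[0,1,0],[0,0,0]],[-1,[0,0,0],[0,0,0]],[-1,[0,0,0],[0,0,0]],[-1,[0,0,0],[0,0,0]],[-1,[0,0,0],[0,0,0]]]'; python3 c.py;  python3 - <<'E'
from c import *
t=cams.snapshot("top");s=cams.snapshot("side")
cv2.imwrite("pics/ts.png",np.hstack([cv2.resize(t["img"][160:270,350:510],None,fx=3,fy=3,interpolation=2)[:,:450],cv2.resize(s["img"][230:340,315:425],None,fx=3,fy=3,interpolation=2)])[:,:,::-1])
np.savez("cal.npz",tk=t["camera_matrix"])
E
```

```text
clock: 4.35
tool_pos: [0.5138, -0.0846, 0.1153]
eef_rot: [0.021, 1.0, -0.002, 0.001]
contact_force: [1.1, -9.8, -8.0]
opening: 0.998
finger_force: 4.6
t 4.35 tcp st [-48.2224 140.0512] 0.11529137257575746 F [ 1.4233 -9.7972] -8.019302725980994
[148.0789 314.8947] [142 309  14  13 114] z 0.036 st [ 3.7434 13.1146]
knob [244.9371 323.2609] [-54.0096 111.6746]
```

View pics/ts.png

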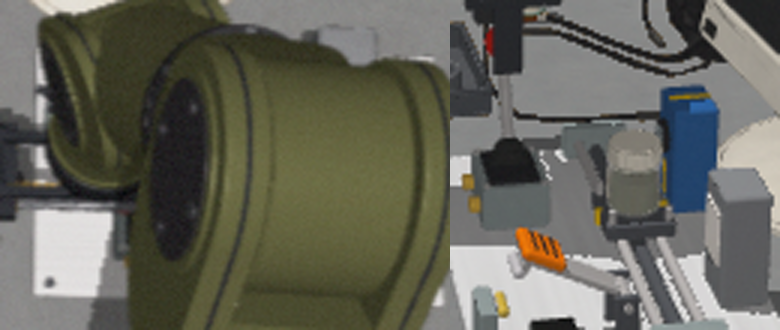

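```bash
python3 -m pendant '[[-1,[0,5,0],[0,0,0]],[-1,[0,0,0],[0,0,0]],[-1,[0,0,0],[0,0,0]],[-1,[0,0,0],[0,0,0]]]'; python3 c.py
cat > sd.py <<'E'
from c import *
s=cams.snapshot("side");print("t",r.get_state()["clock"])
for c,t in yel(s):
    if 330<c[0]<420 and 235<c[1]<320:print(c,t,"z.03",st(plane(s,c,.03)),"z.097",st(plane(s,c,.097)))
print([ (y,proj(s,wd(2,y,35))) for y in(20,40,64)])
E
python3 sd.py
```

```text
clock: 5.0
tool_pos: [0.5134, -0.0803, 0.1153]
eef_rot: [0.021, 1.0, -0.003, 0.0]
contact_force: [-0.1, -10.4, -6.1]
opening: 1.002
finger_force: 5.1
t 5.0 tcp st [-48.824  144.4078] 0.115287615715504 F [  0.3253 -10.4085] -6.115992485206114
[153.687 315.8  ] [148 310  14  13 115] z 0.036 st [ 3.7465 21.4152]
knob [246.183  321.7749] [-55.2751 116.6048]
t 5.1
[394.5    261.7143] [388 261  14   2  14] z.03 [122.3615 208.6874] z.097 [83.8775 68.1266]
[386. 288.] [386 283   1  11  11] z.03 [68.2067 74.729 ] z.097 [ 35.4163 -51.748 ]
[385.  295.5] [384 295   3   2   6] z.03 [57.5131 40.1292] z.097 [ 25.847  -82.7101]
[363.125 299.75 ] [363 297   2   7   8] z.03 [ 6.0841 28.7194] z.097 [-20.175  -92.9203]
[(20, array([362.124 , 299.7478])), (40, array([360.2723, 295.4328])), (64, array([358.1163, 290.4086]))]
```

```bash
python3 -m pendant '[[-1,[0,4,0],[0,0,0]],[-1,[0,0,0],[0,0,0]]]'; python3 c.py; python3 -m pendant '[[-1,[0,3,0],[0,0,0]],[-1,[0,0,0],[0,0,0]]]';python3 c.py
```

```text
clock: 5.35
tool_pos: [0.5131, -0.0784, 0.1151]
eef_rot: [0.022, 1.0, -0.004, -0.0]
contact_force: [1.5, -13.7, -8.2]
opening: 0.997
finger_force: 7.2
t 5.35 tcp st [-49.1058 146.2814] 0.11512606989330837 F [  2.0265 -13.6008] -8.15077787205596
[159.087  315.9478] [153 310  14  13 115] z 0.036 st [ 3.4061 26.9493]
knob [246.3365 321.3423] [-55.8305 118.6503]
clock: 5.65
tool_pos: [0.5132, -0.0782, 0.115]
eef_rot: [0.023, 1.0, -0.006, -0.0]
contact_force: [0.8, -21.1, -9.1]
opening: 1.003
finger_force: 9.9
t 5.65 tcp st [-49.0497 146.4627] 0.11498312910859479 F [  1.5917 -21.0132] -9.103932066080565
[165.3444 315.6111] [160 310  13  13  90] z 0.036 st [ 3.0151 31.3748]
knob [245.9978 321.392 ] [-55.8464 118.7981]
```

```bash
python3 -m pendant '[[-1,[0,-1.5,0],[0,0,0]],[-1,[0,0,0],[0,0,0]],[-1,[0,0,0],[0,0,0]],[-1,[0,0,0],[0,0,0]],[-1,[0,0,0],[0,0,0]],[-1,[0,0,0],[0,0,0]],[-1,[0,0,0],[0,0,0]]]'; python3 c.py; python3 sd.py
```

```text
clock: 6.58
tool_pos: [0.5132, -0.0783, 0.1151]
eef_rot: [0.023, 1.0, -0.005, -0.0]
contact_force: [0.5, -17.8, -9.0]
opening: 0.999
finger_force: 8.5
t 6.575 tcp st [-49.0688 146.3212] 0.11507035276972082 F [  1.155  -17.7718] -9.003274440639148
knob [246.12   321.4209] [-55.806  118.6473]
t 6.675
[394.7333 261.7333] [388 261  14   2  15] z.03 [122.8999 208.4842] z.097 [84.3592 67.9448]
[386. 288.] [386 283   1  11  11] z.03 [68.2067 74.729 ] z.097 [ 35.4163 -51.748 ]
[360.6154 294.3077] [360 292   3   6  13] z.03 [ 5.7423 54.2916] z.097 [-20.4808 -70.0366]
[(20, array([362.124 , 299.7478])), (40, array([360.2723, 295.4328])), (64, array([358.1163, 290.4086]))]
```

```bash
python3 -m pendant '[[-1,[0,0,0],[0,0,0]],[-1,[0,0,0],[0,0,0]],[-1,[0,0,0],[0,0,0]],[-1,[0,-40,0],[0,0,0]],[-1,[0,-38,0],[0,0,0]],[-1,[0,0,0],[0,0,0]],[-1,[0,0,-50],[0,0,0]],[-1,[0,0,-50],[0,0,0]]]'; python3 -m pendant '[[-1,[0,0,0],[0,0,0]],[-1,[0,0,0],[0,0,0]],[-1,[0,0,0],[0,0,0]],[-1,[0,0,0],[0,0,0]]]'; python3 c.py; python3 c.py; python3 sd.py; python3 - <<'E'
from c import *
s,d=look();cv2.imwrite("pics/w3.png",cv2.resize(d["img"][180:420,180:440],None,fx=2.3,fy=2.3)[:,:,::-1])
E
```

```text
clock: 7.68
tool_pos: [0.5111, -0.1464, 0.2164]
eef_rot: [0.018, 1.0, 0.001, 0.001]
contact_force: [0.1, -0.1, -1.0]
opening: 1.0
finger_force: 0.0
clock: 8.18
tool_pos: [0.5102, -0.1479, 0.2128]
eef_rot: [0.019, 1.0, 0.0, -0.001]
contact_force: [-0.3, 0.2, -0.3]
opening: 1.004
finger_force: 0.0
t 8.175 tcp st [-49.4631  76.723 ] 0.212804035239803 F [-0.2664  0.1525] -0.3337940025768245
[297.4848 267.2727] [295 263   6   8  33] z 0.036 st [ 4.76   56.0735]
[306.5 361.5] [304 359   6   6  36] z 0.097 st [71.6116 66.6068]
knob [313.7591 252.5033] [-49.6439  74.5566]
t 8.225 tcp st [-49.3428  76.6173] 0.2128748167960942 F [ 0.579  -1.1229] -0.3086358622744126
[297.7097 267.2258] [296 263   5   8  31] z 0.036 st [ 4.91   56.1748]
[306.5714 361.5714] [304 359   6   6  35] z 0.097 st [71.9196 66.5347]
knob [313.9555 252.2391] [-49.669   74.5813]
t 8.325
[394.5    261.7143] [388 261  14   2  14] z.03 [122.3615 208.6874] z.097 [83.8775 68.1266]
[386. 288.] [386 283   1  11  11] z.03 [68.2067 74.729 ] z.097 [ 35.4163 -51.748 ]
[359.6667 292.0833] [359 290   3   6  12] z.03 [ 5.7682 64.977 ] z.097 [-20.4577 -60.4747]
[(20, array([362.124 , 299.7478])), (40, array([360.2723, 295.4328])), (64, array([358.1163, 290.4086]))]
```

View pics/w3.png

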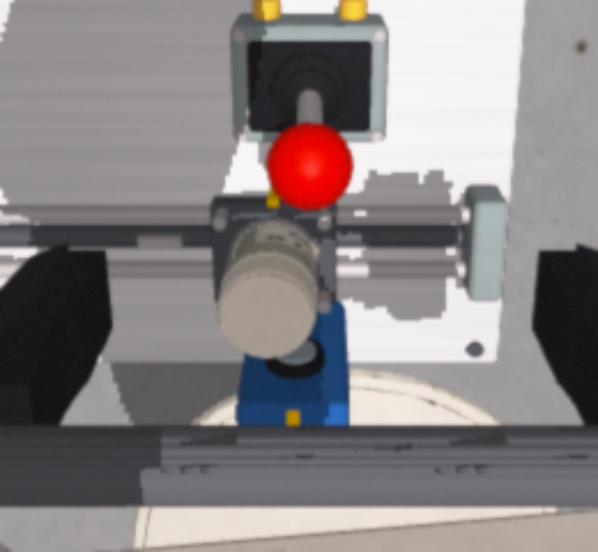

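The knob is upright again; the carriage stripe is at crop (273,200) and the reader stripe at (293,418), so the jar is short by about 10 mm. One more short push.

```bash
python3 -m pendant '[[-1,[0,0,50],[0,0,0]],[-1,[0,0,49],[0,0,0]],[-1,[0,0,0],[0,0,0]]]'; python3 -m pendant '[[-1,[0,30,0],[0,0,0]],[-1,[0,30,0],[0,0,0]],[-1,[0,19,0],[0,0,0]],[-1,[0,0,0],[0,0,0]],[-1,[0,0,0],[0,0,0]],[-1,[0,0,0],[0,0,0]],[-1,[0,-40,0],[0,0,0]],[-1,[0,-38,0],[0,0,0]]]';  python3 -m pendant '[[-1,[0,0,-50],[0,0,0]],[-1,[0,0,-50],[0,0,0]],[-1,[0,0,0],[0,0,0]],[-1,[0,0,0],[0,0,0]],[-1,[0,0,0],[0,0,0]],[-1,[0,0,0],[0,0,0]]]'; python3 c.py; python3 c.py; python3 sd.py
```

```text
clock: 8.75
tool_pos: [0.5082, -0.1478, 0.112]
eef_rot: [0.019, 1.0, 0.001, -0.004]
contact_force: [-0.4, 0.2, -0.4]
opening: 1.0
finger_force: 0.0
clock: 9.75
tool_pos: [0.5121, -0.1486, 0.117]
eef_rot: [0.019, 1.0, -0.0, 0.002]
contact_force: [0.8, -0.3, -0.9]
opening: 0.998
finger_force: 0.0
clock: 10.5
tool_pos: [0.5102, -0.1471, 0.2138]
eef_rot: [0.019, 1.0, 0.0, -0.001]
contact_force: [0.1, -0.8, -1.5]
opening: 0.999
finger_force: 0.0
t 10.5 tcp st [-49.4419  77.5273] 0.21384766324148077 F [ 0.1275 -0.8338] -1.508110479235719
[305.5  361.15] [303 358   6   7  40] z 0.097 st [72.0605 66.4185]
knob [312.9122 252.014 ] [-49.5921  74.7579]
t 10.55 tcp st [-49.3562  77.5362] 0.21392082810430607 F [-0.662  -0.5819] 0.26160669777895423
[305.5  361.15] [303 358   6   7  40] z 0.097 st [72.2451 66.4235]
knob [312.9739 251.699 ] [-49.6934  74.8088]
t 10.65
[394.9333 261.7333] [388 261  14   2  15] z.03 [123.3853 208.4033] z.097 [84.7937 67.8723]
[386. 288.] [386 283   1  11  11] z.03 [68.2067 74.729 ] z.097 [ 35.4163 -51.748 ]
[358.7273 289.9091] [358 288   3   6  11] z.03 [ 5.7671 75.5768] z.097 [-20.4586 -50.9894]
[(20, array([362.124 , 299.7478])), (40, array([360.2723, 295.4328])), (64, array([358.1163, 290.4086]))]
```

```bash
python3 -m pendant '[[-1,[0,-20,-20],[0,0,0]],[-1,[0,-20,0],[0,0,0]],[-1,[0,0,0],[0,0,0]],[-1,[0,0,0],[0,0,0]],[-1,[0,0,0],[0,0,0]],[-1,[0,0,0],[0,0,0]]]';  python3 c.py; python3 c.py;python3 - <<'E'
from c import *
s,d=look();cv2.imwrite("pics/w4.png",cv2.resize(d["img"][180:420,180:440],None,fx=2.3,fy=2.3)[:,:,::-1])
t=cams.snapshot("top");cv2.imwrite("pics/t4.png",t["img"][:,:,::-1])
E
```

```text
clock: 11.4
tool_pos: [0.5093, -0.1865, 0.2345]
eef_rot: [0.019, 1.0, 0.0, -0.0]
contact_force: [0.7, 0.3, 0.8]
opening: 1.001
finger_force: 0.0
t 11.4 tcp st [-48.8911  38.0628] 0.23451970760282065 F [0.6568 0.3428] 0.7975217017640361
[345. 258.] [343 255   5   7  35] z 0.036 st [ 4.0568 67.1915]
[347.  354.5] [345 344   5  22 110] z 0.097 st [81.2175 66.6432]
knob [367.126  241.1048] [-49.8539  74.9748]
t 11.45 tcp st [-48.9048  37.9154] 0.23456725972751116 F [0.0211 0.1933] -0.5105833999591518
[345.3077 258.1538] [343 255   6   7  39] z 0.036 st [ 4.2492 67.3482]
[347.1983 354.1379] [345 344   6  22 116] z 0.097 st [80.831 66.641]
knob [367.4011 241.0267] [-49.9043  75.0232]
```

View pics/w4.png

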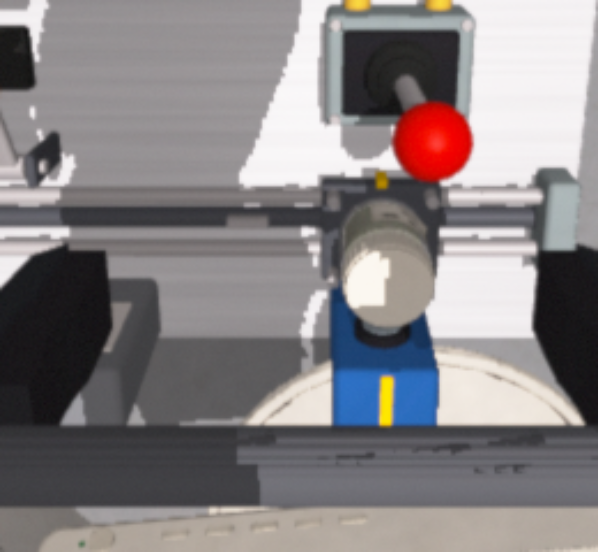

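The stripes line up (crop x ≈381 and 386; measured 67.3 vs 66.6 mm), so the jar is in front of the lens within 1 mm. On to the clip.

```bash
python3 -m pendant '[[1,[5.5,-49,0],[0,0,0]],[1,[5.5,-49,0],[0,0,0]],[1,[6,-49,0],[0,0,0]],[1,[0,0,30],[0,0,0]],[1,[0,0,30],[0,0,0]],[1,[0,0,30],[0,0,0]],[1,[0,0,0],[0,0,0]],[1,[0,0,0],[0,0,0]]]' 20;  python3 - <<'E'
from c import *
s,d=look();print(st(s["tool_pos"]),s["tool_pos"][2])
a=blob(d["img"],[9,180,100],[18,255,255],(0,0,640,480));print(a[:2],st(plane(d,a[0],.083)))
ss=cams.snapshot("side")
cv2.imwrite("pics/p.png",np.hstack([d["img"][180:480,120:520],cv2.resize(ss["img"][240:360,290:410],(300,300))])[:,:,::-1])
E
```

```text
clock: 12.6
tool_pos: [0.4873, -0.3336, 0.1456]
eef_rot: [0.019, 1.0, -0.0, 0.001]
contact_force: [0.2, -0.9, 0.2]
opening: 0.113
finger_force: 0.0
[ -65.2973 -109.7805] 0.14563379757798392
(array([321.546 , 263.1445]), array([ 296,  248,   52,   34, 1370], dtype=int32)) [ -61.5911 -106.7747]
```

View pics/p.png

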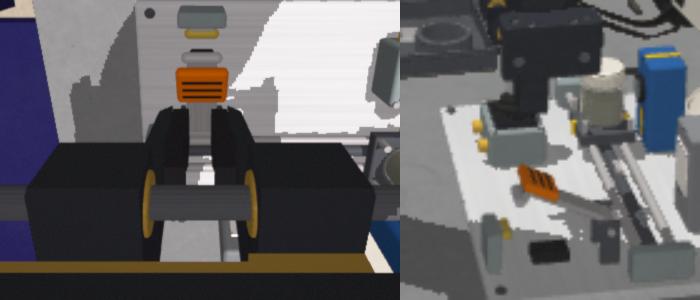

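The wrist crop shows the pad at (201,85) in line with the closing fingers; the side crop shows a clear path down.

```bash
python3 -m pendant '[[1,[0,2,25],[0,0,0]],[1,[0,0,25],[0,0,0]],[1,[0,0,5],[0,0,0]],[1,[0,0,5],[0,0,0]],[1,[0,0,5],[0,0,0]],[1,[0,0,5],[0,0,0]],[1,[0,0,5],[0,0,0]],[1,[0,0,0],[0,0,0]]]'; python3 -m pendant '[[1,[0,0,2],[0,0,0]],[1,[0,0,2],[0,0,0]],[1,[0,0,0],[0,0,0]]]'
```

```text
clock: 13.7
tool_pos: [0.4867, -0.3314, 0.0694]
eef_rot: [0.019, 1.0, 0.0, -0.0]
contact_force: [0.5, -0.7, 0.8]
opening: 0.007
finger_force: 0.2
clock: 14.08
tool_pos: [0.4866, -0.3316, 0.0669]
eef_rot: [0.019, 1.0, -0.0, 0.0]
contact_force: [-2.4, 1.2, 9.6]
opening: 0.005
finger_force: 5.0
```

```bash
for i in 1 ; do python3 -m pendant '[[1,[0,0,1.5],[0,0,0]],[1,[0,0,0],[0,0,0]]]'; python3 -m pendant '[[1,[0,0,1.5],[0,0,0]],[1,[0,0,0],[0,0,0]]]'; done
```

```text
clock: 14.32
tool_pos: [0.4864, -0.3316, 0.0659]
eef_rot: [0.019, 1.0, -0.0, -0.0]
contact_force: [-3.0, 1.0, 15.0]
opening: 0.011
finger_force: 7.2
clock: 14.58
tool_pos: [0.4855, -0.3315, 0.0633]
eef_rot: [0.019, 1.0, -0.0, -0.001]
contact_force: [-2.7, -0.1, 6.1]
opening: 0.003
finger_force: 3.0
```

```bash
python3 -m pendant '[[1,[0,0,1.5],[0,0,0]],[1,[0,0,0],[0,0,0]]]'; python3 -m pendant '[[1,[0,0,1.5],[0,0,0]],[1,[0,0,0],[0,0,0]]]';python3 -m pendant '[[1,[0,0,1],[0,0,0]],[1,[0,0,0],[0,0,0]]]'
```

```text
clock: 14.82
tool_pos: [0.4851, -0.3315, 0.0613]
eef_rot: [0.019, 1.0, 0.0, -0.001]
contact_force: [-4.0, 1.0, 5.7]
opening: 0.006
finger_force: 2.6
clock: 15.08
tool_pos: [0.4867, -0.3316, 0.0595]
eef_rot: [0.019, 1.0, 0.0, 0.0]
contact_force: [-1.1, 0.2, 1.1]
opening: 0.006
finger_force: 0.7
clock: 15.32
tool_pos: [0.4874, -0.3314, 0.0585]
eef_rot: [0.019, 1.0, 0.0, 0.001]
contact_force: [-0.2, 0.5, -0.8]
opening: 0.004
finger_force: 0.0
```

```bash
python3 -m pendant '[[1,[0,0,1.5],[0,0,0]],[1,[0,0,0],[0,0,0]]]'; python3 -m pendant '[[1,[0,0,1],[0,0,0]],[1,[0,0,0],[0,0,0]]]'
```

```text
clock: 15.58
tool_pos: [0.487, -0.3313, 0.057]
eef_rot: [0.019, 1.0, 0.0, 0.0]
contact_force: [0.7, 0.9, -0.2]
opening: 0.005
finger_force: 0.0
clock: 15.82
tool_pos: [0.4869, -0.3314, 0.0562]
eef_rot: [0.019, 1.0, 0.0, 0.0]
contact_force: [-0.7, -0.5, -0.1]
opening: 0.0
finger_force: 0.0
```

Now lift clear and check both results.

```bash
python3 -m pendant '[[1,[0,0,-30],[0,0,0]],[1,[0,0,-50],[0,0,0]],[1,[0,0,-50],[0,0,0]],[1,[20,0,-40],[0,0,0]],[1,[0,0,0],[0,0,0]],[1,[0,0,0],[0,0,0]],[1,[0,0,0],[0,0,0]],[1,[0,0,0],[0,0,0]]]';  python3 sd.py; python3 - <<'E'
from c import *
s,d=look();t=cams.snapshot("top");ss=cams.snapshot("side")
a=blob(ss["img"],[9,180,120],[18,255,255],(300,230,440,365));p=blob(d["img"],[9,180,100],[18,255,255],(0,0,640,480))
print(a[:2],p[:2],tri(ray(ss,a[0]),ray(d,p[0])),[proj(ss,wd(-68,-110,z)) for z in(52,78)])
cv2.imwrite("pics/f.png",np.hstack([cv2.resize(d["img"],(400,300)),cv2.resize(ss["img"][230:350,300:460],(400,300))])[:,:,::-1])
E
```

```text
clock: 16.82
tool_pos: [0.4666, -0.3303, 0.225]
eef_rot: [0.019, 1.0, 0.001, -0.001]
contact_force: [1.3, 0.1, 1.3]
opening: 0.004
finger_force: 0.0
t 16.875
[394.7333 261.7333] [388 261  14   2  15] z.03 [122.8999 208.4842] z.097 [84.3592 67.9448]
[386. 288.] [386 283   1  11  11] z.03 [68.2067 74.729 ] z.097 [ 35.4163 -51.748 ]
[359.     289.5556] [358 287   3   7   9] z.03 [ 6.7085 77.1597] z.097 [-19.6162 -49.5728]
[(20, array([362.124 , 299.7478])), (40, array([360.2723, 295.4328])), (64, array([358.1163, 290.4086]))]
(array([339.2105, 326.7018]), array([332, 321,  16,  11, 114], dtype=int32)) (array([318.354 , 231.1836]), array([302, 217,  34,  30, 839], dtype=int32)) [ 0.4828 -0.3302  0.0494] [array([340.3404, 326.4284]), array([340.3505, 314.6418])]
```

View pics/f.png

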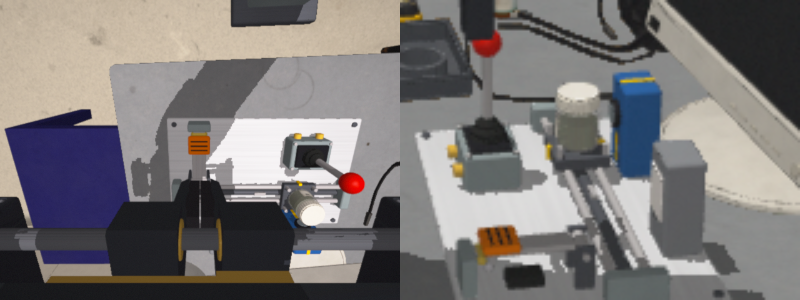

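The clip stays shut (pad at (499,240) in the side crop, level), the lever is upright, the jar is at the reader, and the arm is clear.

```bash
python3 -c "
from plant import r
print(r.finish_job())"
```

```text
the job is handed in; nothing more can be done
None
```

The job is handed in at about 17 s: the jar stands within about 1 mm of the reader's stripe (it took two pushes of the lever, the first stopping about 10 mm short), the lever is back upright, and the clip is snapped shut (15 N peak while pressing).

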